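Hang and lock the specimen stage in the sputter coater

TASK

Lift the round specimen stage off its blue pad by its black grip, hang it in the bayonet crown of the coater with its three brass lugs down through the entry gaps so that it rests on the ledge, and let go. Then, without holding the grip, push the stage's arm gently clockwise (seen from above) until you feel the lugs drop into the locking notches and the arm stops; never lean on the arm with more than about 3 kg of force. Leave the stage locked, level and untouched, and do not disturb anything else on the bench.

Things in the scene. Friction and masses are not known exactly. Their poses are not given: they have to be found in the camera images.
- stage: the loose specimen stage, 0.2 to 0.45 kg. Origin: centre of its underside, z up. Aluminium hub, 50 mm across from z = 4 to 36 mm (44 mm across below 4 mm), round plate 80 mm across from z = 36 to 42 mm, three lugs (see stage_lug), grip and arm. It starts standing on its hub on a fixed blue pad 4 mm thick, at any yaw. Turned by a third of a turn it fits the crown just as well
- stage_lug (a point): underside of the brass lug under the arm, 34 mm from the stage's axis along its +x, 6 mm above its underside. The three lugs are alike: along the stage's +x and 120 degrees to either side, 8 mm wide, out to radius 39 mm, from z = 6 to 14 mm of the stage
- stage_grip: the stage's black grip, a rigid part of the stage, same origin and axes as the stage: upright block on the plate's centre, 30 mm along x, 16 mm along y, from z = 42 to 78 mm
- stage_arm: the stage's turning arm, a rigid part of the stage, same origin and axes as the stage: steel bar along +x from the plate to radius 78 mm, 10 mm wide, from z = 36 to 42 mm, with a red upright pin 12 mm across at radius 72 mm from z = 42 to 62 mm
- crown: the fixed bayonet crown on the coater's deck (deck 55 mm above the bench). Origin: on its axis at deck level, z up, x through one of three entry gaps 120 degrees apart. Steel roof ring, inner radius 27 mm, outer radius 44 mm, from z = 33 to 39 mm. The lugs pass down through the gaps, then ride clockwise on a ledge beneath the roof until they fall into three locking notches (see crown_ledge)
- gap0 (a point): middle of an entry gap, at the top of the roof (39 mm above the crown's origin), 34 mm from the axis along the crown's +x. Gaps are straight-sided, 14 mm wide, marked by red bars on both sides. A stop beside each gap lets the lugs turn only clockwise (from above)
- gap1 (a point): the same for the gap 120 degrees counterclockwise of gap0
- gap2 (a point): the same for the gap 120 degrees clockwise of gap0
- crown_ledge (a point): on the axis, level with the brass ledge, 22 mm above the crown's origin; a stage hung on it has its origin 16 mm above the crown's. 37 to 69 degrees clockwise of the gaps (hidden, differs each time) it has three notches 13 mm wide, 7 mm deep, with a rigid stop wall behind. There the stage falls 7 mm by its own weight; friction on the pushing finger may hold it up until that backs off
- coater: the fixed coater. Origin: below the crown's axis at bench level. Deck 55 mm high, from -160 to 200 mm in its x and -170 to 130 mm in its y; a console up to 175 mm high stands on its -y side (y from -400 to -170 mm); a low block up to 85 mm high at x = 145 to 195 mm, y = -20 to 80 mm
- wash_bottle: white plastic wash bottle with blue cap, 64 mm across, 150 mm tall, loose. Origin: centre of its underside, or of its length for the screwdriver; leave it alone
- sample_jar: small glass jar with white lid, 56 mm across, 85 mm tall, loose. Origin: centre of its underside, or of its length for the screwdriver; leave it alone
- beaker: open glass beaker, 70 mm across, 90 mm tall, loose. Origin: centre of its underside, or of its length for the screwdriver; leave it alone
- stub_box: yellow plastic box, 80 x 60 x 30 mm, loose. Origin: centre of its underside, or of its length for the screwdriver; leave it alone
- target_disc: spare copper sputter target, disc 54 mm across, 8 mm thick, loose. Origin: centre of its underside, or of its length for the screwdriver; leave it alone
- screwdriver: screwdriver, 160 mm long, lying flat, loose. Origin: centre of its underside, or of its length for the screwdriver; leave it alone
Not all that is in view belongs to the job. Leave any orange look-alike of the stage alone.

How it is judged:
On the way, in this order (a step that is already met when the one before it is completed fails the run):
1. the stage hangs in the crown, lugs through the gaps and on the ledge, and is let go (horizontal distance between stage and crown below 0.005 m and angle between stage's own z axis and vertical below 0.08 rad and contact force between the fingers and stage below 0.3 N and z of stage in the frame of crown between 0.0135 and 0.0185 m and (horizontal distance between stage_lug and gap0 below 0.009 m or horizontal distance between stage_lug and gap1 below 0.009 m or horizontal distance between stage_lug and gap2 below 0.009 m)), for 0.2 s.
2. the stage has been turned and its lugs have dropped into the notches (horizontal distance between stage and crown below 0.005 m and angle between stage's own z axis and vertical below 0.08 rad and z of stage in the frame of crown between 0.006 and 0.0115 m and horizontal distance between stage_lug and gap0 above 0.015 m and horizontal distance between stage_lug and gap1 above 0.015 m and horizontal distance between stage_lug and gap2 above 0.015 m), for 0.2 s.
At the end, for the whole second after the job is handed in: The stage is locked in the crown: axes within 5 mm, tilt under 0.08 rad, its lugs at least 15 mm from the gaps, its origin 6 to 11.5 mm above the crown's origin (9 mm when fully home), at rest and released (all of step 2 and contact force between the fingers and stage below 0.3 N and linear speed of stage below 0.01 m/s and angular speed of stage below 0.1 rad/s); the robot touches nothing.
It fails at once if the grip is held while the stage is turned in the crown (more than 10.5 mm at the lugs from the gaps) (contact force between the fingers and stage_grip above 0.5 N and horizontal distance between stage and crown below 0.006 m and z of stage in the frame of crown below 0.018 m and horizontal distance between stage_lug and gap0 above 0.0105 m and horizontal distance between stage_lug and gap1 above 0.0105 m and horizontal distance between stage_lug and gap2 above 0.0105 m).
It fails at once if the arm of the stage is pushed with more than 30 N (contact force between the fingers and stage_arm above 30 N).
It fails at once if another thing on the bench is moved by more than 20 mm (distance of any of wash_bottle, sample_jar, beaker, stub_box, target_disc, screwdriver from where it was at the start of the episode above 0.02 m).
It also fails if it takes over 70 s, if anything falls off the work surface, if the arm or the gripper's body presses on something with over 40 N, if the wrist force passes 120 N, or if a joint passes its speed limit or range.

ROBOT

A 7-joint arm with a two-finger parallel gripper is mounted at the origin on the work surface. World frame = base frame: x ahead of the robot, y to its left, z up, the work surface at z = 0. Lengths are in m, angles in rad, forces in N, time in s.
With the tool pointing down it reaches from about 0.4 to 0.925 m from the base axis. Payload 4.1 kg.
Tool frame: the origin (TCP) lies at the centre of the arm's flange, where the gripper is bolted on; the fingertips stand 173 mm ahead of it and the grasp point (between the pads) lies 155 mm ahead of it; z points along the fingers, y is the line along which they close (so a half turn about z gives the same grasp; the last joint's range is limited). The gripper opens to 85 mm and grips with 20 to 120 N. Pads are 22 mm wide; open, the fingers measure 114 mm over their backs; the gripper's body (76 mm by 85 mm) begins 54 mm behind the grasp point. The pads swing forward as they close: fully open they stand 13 mm farther back than shut.
Start: joints at [-1.41, 0.398, 0.045, 1.537, -0.019, 1.207, -0.051], TCP at [0.167, 0.628, 0.405] pointing down, gripper open.
Joint ranges: [-2.82, 2.82], [-0.49, 2.23], [-1.37, 1.46], [0, 2.46], [-1.36, 4.5], [0.23, 2], [-2.94, 2.94]. Speed limits (rad/s): [2.57, 2.57, 3.14, 3.14, 3.14, 3.14, 3.14].

INTERFACE

Orientations are given as a unit quaternion [x, y, z, w].
In Python, from cell import ctrl gives the robot as it stands. The module is installed in compiled form; this text tells all that it offers. Calls block until the motion is done:
- ctrl.goto(position, orientation): joint-space move of the TCP to a pose.
- ctrl.move_straight(position, orientation=None, vel=0.15, force_limit=None): straight line of the TCP; orientation=None keeps the orientation; vel is the mean speed in m/s. With force_limit (N) it stops when the force on the tool has changed by that much, and returns True; else False.
- ctrl.move_joints(angles): joint-space move.
- ctrl.gripper_to(opening, effort=None): finger opening in m; effort is the grip in N (None keeps the last); returns when the fingers have stopped.
- ctrl.dwell(seconds).
- ctrl.inverse_kinematics(position, orientation): joint angles nearest the present ones, or None.
- ctrl.get_state(): the state.
- ctrl.capture(name): name is "scene" or "top" or "wrist"; returns a dict with "pixels" (384x512x3 uint8, red, green, blue), "fx", "fy", "cx", "cy" (pixels), "rvec" (rotation vector, rad) and "tvec" (3), from world to camera coordinates, as OpenCV has them. Camera axes: x right, y down, z forward; pixel columns grow to the right and rows downward; lengths in m; the calibration is good to about 2 mm. The wrist camera is an equidistant fisheye: a pixel r from the principal point sees the ray r / f radians off the axis. A picture is of the moment at which its call begins. There is no depth.
A pose or a line that the arm cannot do raises ctrl.IKError and nothing moves.
- ctrl.job_done(): hands the job in; it is judged then, once.
The state is a dict: "t": time; "joint_positions": joint angles; "qd": joint speeds; "joint_torque": joint torques, N m; "tcp_pos": TCP position; "eef_rot": TCP orientation; "contact_force": force on the tool from outside, world axes, zero at the start; "wrist_torque": the same for the moment, N m; "finger_gap": finger opening in m; "grip_force": force on a finger pad.
Only numpy, scipy, OpenCV 4.12 (cv2) and the standard library are available. Lean on these libraries where they do the work, as an engineer would, in place of code of your own. Each camera call takes 0.05 s, during which the arm holds its last target. There are 200 camera calls.

## Working session

There is one attempt and no reset: what is moved stays moved. The work goes in short steps, each a Python script; the robot and the scene stay as the last script left them, time stands still between calls to the robot, and variables do not carry over. Pictures are saved under pics/ and viewed, at most 10 in all, crops included, and the job is handed in when it is done.

```bash
mkdir -p pics; cat > h.py <<'E'
import numpy as np, cv2
from cell import ctrl
from scipy.spatial.transform import Rotation as R
def cap(n,f=None):
    c=ctrl.capture(n)
    if f: cv2.imwrite('pics/'+f,c['pixels'][:,:,::-1])
    return c
def ray(c,u,v,fish=False):
    Rm=cv2.Rodrigues(np.array(c['rvec'],float))[0]; t=np.array(c['tvec'],float).ravel()
    a=np.array([(u-c['cx'])/c['fx'],(v-c['cy'])/c['fy']])
    if fish:
        r=np.linalg.norm(a); d=np.array([*(a/max(r,1e-9)*np.sin(r)),np.cos(r)])
    else: d=np.array([*a,1.])
    return -Rm.T@t, Rm.T@d
def onz(c,u,v,z,fish=False):
    o,d=ray(c,u,v,fish); return o+d*(z-o[2])/d[2]
def proj(c,p):
    return cv2.projectPoints(np.array(p,float).reshape(-1,1,3),np.array(c['rvec'],float),np.array(c['tvec'],float),np.array([[c['fx'],0,c['cx']],[0,c['fy'],c['cy']],[0,0,1.]]),None)[0].reshape(-1,2)
E
python3 - <<'E'
from h import *
a=cap('top','top.png');b=cap('scene','scene.png')
cv2.imwrite('pics/both.png',cv2.resize(np.vstack([a['pixels'],b['pixels']])[:,:,::-1],None,fx=.78,fy=.78))
for c in (a,b): print(c['fx'],c['cx'],c['cy'],c['rvec'],c['tvec'],ray(c,256,192))
s=ctrl.get_state();print(s['t'],s['tcp_pos'],s['eef_rot'])
E
```

```text
374.2628268627922 254.2248391616151 194.569026637372 [ 2.14808117 -2.13394199  0.15966763] [0.14986739 0.548905   0.9060644 ] (array([0.40445066, 0.1501374 , 0.9790751 ]), array([ 0.15813372, -0.00116411, -0.98745227]))
491.8770352475171 247.88124807027813 184.743444843555 [ 1.47986894  2.34838534 -0.68531322] [ 0.10836339 -0.44361847  1.75389577] (array([1.21534349, 0.48699997, 1.25318058]), array([-0.46802364, -0.22147904, -0.85579845]))
0.1 [0.16686188 0.62795205 0.40376222] [ 1.29459861e-01  9.91584275e-01 -8.76000101e-04 -3.95455369e-05]
```

View pics/top.png

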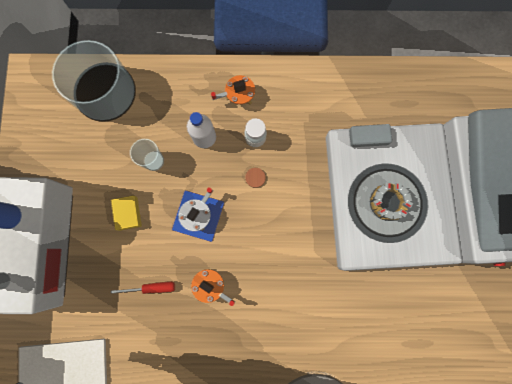

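View pics/scene.png

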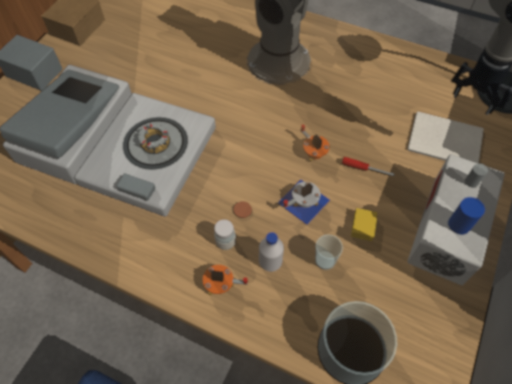

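Top view: the stage is the silver disc on the blue pad at (194,214), with its red pin at (209,190). Possible mix-ups are the orange look-alikes at (240,90) and (208,286), which I reject by colour and because they have no pad. The crown is at (391,202). Next I check the choice in a close crop and get rough positions.

```bash
python3 - <<'E'
from h import *
c=cap('top');p=c['pixels']
s=cv2.resize(p[174:254,154:234],(400,400),interpolation=cv2.INTER_CUBIC);k=cv2.resize(p[162:242,351:431],(400,400),interpolation=cv2.INTER_CUBIC)
cv2.imwrite('pics/crop1.png',np.hstack([s,k])[:,:,::-1])
print('stage',onz(c,194,214,.046),'pin',onz(c,209,190,.066),'crown',onz(c,391,202,.094))
for n,u,v,z in [('bottle',196,118,.15),('jar',255,127,.085),('beaker',144,153,.09),('disc',256,178,.008),('or',208,286,.04)]: print(n,onz(c,u,v,z).round(3))
# wrist cam pose rel. to tool
w=cap('wrist');st=ctrl.get_state();o,d=ray(w,w['cx'],w['cy'],True);T=R.from_quat(st['eef_rot'])
print(w['fx'],T.inv().apply(o-st['tcp_pos']),T.inv().apply(d))
E
```

```text
stage [0.49711261 0.30389805 0.046     ] pin [0.55494022 0.26534194 0.066     ] crown [ 0.52411335 -0.17273939  0.094     ]
bottle [0.71  0.289 0.15 ]
jar [0.711 0.153 0.085]
beaker [0.642 0.424 0.09 ]
disc [0.597 0.149 0.008]
or [0.321 0.265 0.04 ]
297.3186396354542 [ 0.07631156 -0.0002529   0.03097576] [-2.99273702e-01 -4.85547162e-04  9.54167184e-01]
```

View pics/crop1.png

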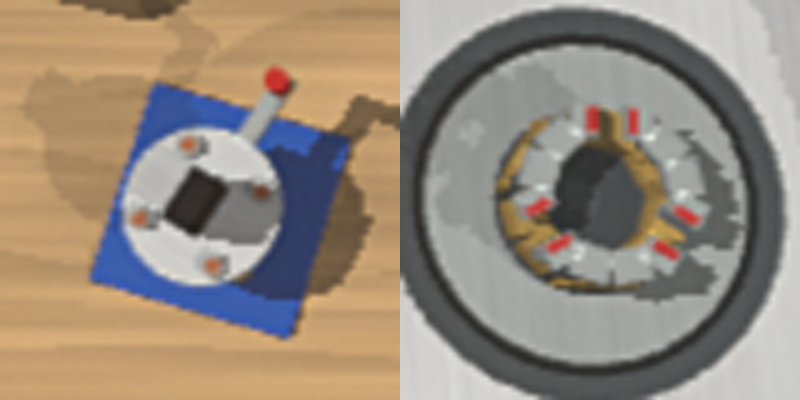

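The crop confirms the silver stage with its black grip. Pin to centre measures 69.5 mm against 72 expected. The crown shows 6 red bars, with its gaps at yaw of about -9°, 111° and -129°. I'll hover the wrist camera over each one at the same relative pose, so that camera bias cancels.

```bash
cat >> h.py <<'E'
def Q(deg): return (R.from_euler('z',deg,degrees=True)*R.from_euler('x',180,degrees=True)).as_quat()
def blobs(m,amin=8):
    n,l,s,ce=cv2.connectedComponentsWithStats(m.astype(np.uint8)); return [(ce[i],s[i,4]) for i in range(1,n) if s[i,4]>=amin]
def hsv(c): return cv2.cvtColor(c['pixels'],cv2.COLOR_RGB2HSV).astype(int)
def red(c):
    h=hsv(c); return ((h[...,0]<6)|(h[...,0]>174))&(h[...,1]>150)&(h[...,2]>90)
E
python3 - <<'E'
from h import *
ctrl.goto([.497,.304,.322],Q(146.3)); ctrl.dwell(.3)
a=cap('wrist','w_stage.png')
for b,n in blobs(red(a)): print('S',b.round(1),n,onz(a,*b,.066,True).round(4))
s=ctrl.get_state();print(s['t'],s['tcp_pos'],s['contact_force'])
p=s['tcp_pos'];ctrl.move_straight([p[0],p[1],.40])
ctrl.goto([.524,-.173,.40],Q(171)); ctrl.move_straight([.524,-.173,.37],Q(171));ctrl.dwell(.3)
c=cap('wrist','w_crown.png')
for b,n in blobs(red(c)): print('C',b.round(1),n,onz(c,*b,.094,True).round(4))
print(ctrl.get_state()['t'])
cv2.imwrite('pics/w2.png',np.vstack([a['pixels'],c['pixels']])[:,:,::-1][:, :])
i=np.hstack([a['pixels'],c['pixels']])[:,:,::-1]; cv2.imwrite('pics/w2.png',cv2.resize(i,(800,300)))
E
```

```text
S [205.1   3.4] 182 [0.3453 0.3586 0.066 ]
S [44.8 71.3] 211 [0.2932 0.214  0.066 ]
S [258.3 270.6] 241 [0.5528 0.2692 0.066 ]
S [ 11. 365.] 9 [ 0.5163 -0.2225  0.066 ]
2.2667 [0.49680535 0.30441887 0.32204189] [-0.12817361  0.35278417 -0.1589034 ]
C [ 12.3 101.9] 23 [ 0.3862 -0.4106  0.094 ]
C [278.9 167.5] 79 [ 0.5058 -0.1511  0.094 ]
C [219.5 173.7] 77 [ 0.5032 -0.2019  0.094 ]
C [292.  185.9] 70 [ 0.5237 -0.142   0.094 ]
C [211.4 194.2] 67 [ 0.5201 -0.2125  0.094 ]
C [267.7 234.8] 55 [ 0.5663 -0.1695  0.094 ]
C [245.9 237. ] 62 [ 0.5654 -0.1895  0.094 ]
5.375
```

View pics/w2.png

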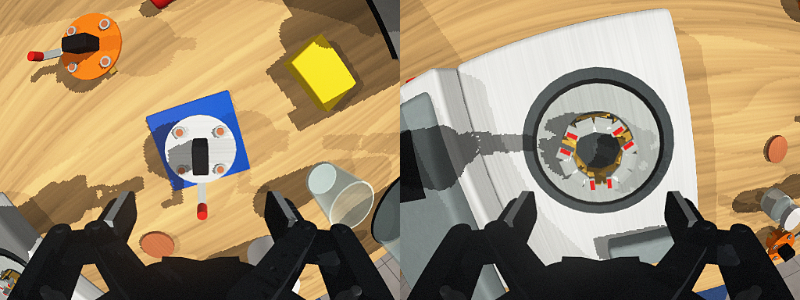

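The wrist views show the stage plate around wrist px (255,190), with its pin at (258,271). In the crown view, six red bars surround the bore at about (255,195). Next I fit centres and yaws.

```bash
cat >> h.py <<'E'
from scipy.optimize import least_squares
def crownfit(c,z=.094):
    P=[];A=[]
    for b,n in blobs(red(c),25):
        q=onz(c,*b,z,True)
        if np.hypot(q[0]-.524,q[1]+.173)<.06: P.append(q[:2])
    P=np.array(P)
    f=least_squares(lambda x:np.hypot(*(P-x[:2]).T)-x[2],[.524,-.173,.038])
    ctr=f.x[:2]; v=(P-ctr)@[1,1j]; yaw=np.degrees(np.angle(np.sum((v/abs(v))**3)))/3
    return ctr,f.x[2],yaw,len(P),np.abs(f.fun).max(),np.sort(np.degrees(np.angle(v)))
def stagefit(c,guess,z=.046,pinz=.066,R0=.04):
    h=hsv(c); m=(h[...,1]<70)&(h[...,2]>60)
    # pixels -> plane
    ys,xs=np.nonzero(m); 
    g=np.array([onz(c,u,v,z,True)[:2] for u,v in zip(xs,ys) if abs(u-256)<110 and 90<v<300])
    g=g[np.hypot(*(g-guess).T)<.05]
    d=(g-guess)@[1,1j]; k=np.round(np.degrees(np.angle(d))/4); E=np.array([g[k==i][np.argmax(abs(d[k==i]))] for i in np.unique(k)])
    f=least_squares(lambda x:np.hypot(*(E-x[:2]).T)-x[2],[*guess,R0],loss='soft_l1',f_scale=.0007)
    return f.x,len(E),np.median(np.abs(np.hypot(*(E-f.x[:2]).T)-f.x[2]))
E
cat > m.py <<'E'
from h import *
s=ctrl.get_state();c=cap('wrist');r=crownfit(c);print('crown',r)
T=R.from_quat(s['eef_rot']);print('crown in tool',T.inv().apply([*r[0],.094]-np.array(s['tcp_pos'])))
E
python3 m.py; python3 - <<'E'
from h import *
# revisit the stage, measure
ctrl.goto([.524,-.173,.40],Q(171));ctrl.goto([.497,.304,.322],Q(146.3));ctrl.dwell(.3)
s=ctrl.get_state();c=cap('wrist')
f,n,e=stagefit(c,np.array([.497,.304]));print(f,n,e)
h=hsv(c);m=(h[...,2]<55)
for b,k in blobs(m,100):
    q=onz(c,*b,.075,True)
    if np.hypot(q[0]-.497,q[1]-.304)<.05: print('dark',b,k,q)
T=R.from_quat(s['eef_rot']);print('stage in tool',T.inv().apply([*f[:2],.046]-np.array(s['tcp_pos'])))
for b,k in blobs(red(c),100):
    q=onz(c,*b,.060,True)
    if .04<np.hypot(*(q[:2]-f[:2]))<.1:
        d=q[:2]-f[:2];print('pin',q,np.hypot(*d),np.degrees(np.arctan2(d[1],d[0])))
print(s['t'])
E
```

```text
crown (array([ 0.53075094, -0.17773774]), np.float64(0.03643952977314239), np.float64(-2.915485575440132), 6, np.float64(7.525384523923012e-05), array([-138.67408949, -107.22097366,  -18.95081399,   13.00935706,
        101.28713824,  133.05644159]))
crown in tool [-0.00691037 -0.00359288  0.27661346]
[0.49688302 0.3035823  0.04059535] 91 0.0011898780262733014
dark [256.45474373 198.7917121 ] 917 [0.49407304 0.30555942 0.075     ]
stage in tool [ 4.78841223e-04 -1.78555114e-04  2.76151708e-01]
pin [0.55580002 0.2671499  0.06      ] 0.06927143712979275 -31.731333650603815
7.7417
```

```bash
python3 - <<'E'
from h import *
q=Q(148.3)
ctrl.goto([.4969,.3036,.30],q)
print(ctrl.move_straight([.4969,.3036,.224],q,vel=.1,force_limit=10))
ctrl.gripper_to(.0,effort=45)
s=ctrl.get_state();print(s['finger_gap'],s['grip_force'],s['contact_force'],s['tcp_pos'])
ctrl.move_straight([.4969,.3036,.33],q,vel=.1)
ctrl.dwell(.2)
s=ctrl.get_state();print(s['t'],s['finger_gap'],s['grip_force'],s['contact_force'],s['tcp_pos'],s['wrist_torque'])
c=cap('wrist','held.png')
E
```

```text
False
0.014916989425813622 47.19451546669006 [-0.29006006 -0.1284375   1.26395013] [0.49696898 0.30369055 0.22419336]
10.9917 0.014959680360136304 46.4552503824234 [ 0.21143242 -0.13669933 -3.96727814] [0.49676414 0.30354279 0.32939259] [ 0.04503281 -0.00763566 -0.01207728]
```

View pics/held.png

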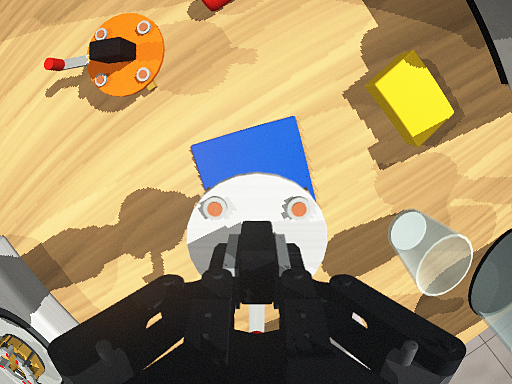

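The stage is held at gap 15 mm with a weight of about 0.4 kg. The plate is at (257,235) px and the two screws are symmetric at (214,209) and (298,209). I check the in-hand offset, then carry it over the crown.

```bash
python3 - <<'E'
from h import *
s=ctrl.get_state();c=cap('wrist');T=R.from_quat(s['eef_rot']);p=np.array(s['tcp_pos']);zp=p[2]-.178
h=hsv(c);m=((h[...,1]<60)&(h[...,2]>110)).astype(np.uint8);m[:165]=0;m[250:]=0;m[:,:180]=0;m[:,335:]=0
cs=max(cv2.findContours(m,cv2.RETR_EXTERNAL,cv2.CHAIN_APPROX_NONE)[0],key=cv2.contourArea)[:,0]
E=[]
for u in range(195,320,2):
    v=cs[cs[:,0]==u][:,1]
    if len(v): E.append(T.inv().apply(onz(c,u,v.min()-.5,zp,True)-p)[:2])
E=np.array(E)
f=least_squares(lambda x:np.hypot(*(E-x).T)-.04,[0,0],loss='soft_l1',f_scale=.0005);print('plate ctr in tool',f.x,np.abs(f.fun).mean(),len(E))
f=least_squares(lambda x:np.hypot(*(E-x[:2]).T)-x[2],[0,0,.04],loss='soft_l1',f_scale=.0005);print(f.x)
h=(h[...,0]<20)&(h[...,1]>110)&(h[...,2]>120)
for b,n in blobs(h,40):
    if 170<b[1]<240 and 190<b[0]<320: print(b,n,T.inv().apply(onz(c,*b,zp,True)-p)*1e3)
ctrl.move_straight([p[0],p[1],.40],vel=.2)
t0=s['t'];q=Q(177.1)
ctrl.goto([.5307,-.1777,.40],q);ctrl.dwell(.2);s=ctrl.get_state();print(s['t'],s['tcp_pos'],s['contact_force'])
E
```

```text
plate ctr in tool [ 1.29055223e-03 -2.54258172e-05] 0.0002307744928931981 63
[ 2.89827261e-03 -2.68452042e-05  3.85737883e-02]
[316.38888889 196.11111111] 54 [ 28.4639025   31.49526871 177.97743288]
[214.40740741 208.66666667] 162 [ 21.45305532 -22.47006584 178.02626705]
[298.625  208.8375] 160 [ 21.36176346  22.29452006 177.9843409 ]
13.55 [ 0.53110581 -0.17676134  0.39988415] [ 0.84886103  0.06866652 -3.88532637]
```

```bash
python3 - <<'E'
from h import *
q=Q(177.1);tx,ty=.5312,-.1777
ctrl.move_straight([tx,ty,.322],q,vel=.1);ctrl.dwell(.3)
p=ctrl.get_state()['tcp_pos'];print(p)
cx,cy=2*tx-p[0],2*ty-p[1]
cap('wrist','pre.png')
hit=ctrl.move_straight([cx,cy,.288],q,vel=.025,force_limit=4)
s=ctrl.get_state();print(hit,s['t'],s['tcp_pos'],s['contact_force'],s['wrist_torque'],s['finger_gap'])
cap('wrist','in.png');c=cap('scene')
E
```

```text
[ 0.53132057 -0.17775434  0.32242859]
True 15.95 [ 0.53109428 -0.17757533  0.2911343 ] [-1.25016539  0.10586766  6.60525776] [-0.0226117   0.04698058  0.00513372] 0.015310479436735594
```

It stopped at TCP z of 0.2911, and the predicted seat on the ledge is 0.2912. I release and look.

```bash
python3 - <<'E'
from h import *
ctrl.gripper_to(.06);ctrl.dwell(.3)
s=ctrl.get_state();p=s['tcp_pos'];print(s['finger_gap'],s['contact_force'])
ctrl.move_straight([p[0],p[1],.385],vel=.15)
ctrl.dwell(.3);s=ctrl.get_state();print(s['t'],s['tcp_pos'])
c=cap('wrist','rel.png')
f,n,e=stagefit(c,np.array([.5307,-.1777]),z=.113);print(f,n,e)
for b,k in blobs(red(c),60):
    q=onz(c,*b,.127,True);d=q[:2]-[.5307,-.1777]
    if .04<np.hypot(*d)<.1: print('pin',k,q,np.hypot(*d),np.degrees(np.arctan2(d[1],d[0])))
E
```

```text
0.05984742827674216 [-0.50515327 -0.44383367 -0.36842654]
17.925 [ 0.52984227 -0.17684324  0.38427466]
[ 0.5308616  -0.1777241   0.04974374] 91 0.0001304248887059531
pin 235 [ 0.59978922 -0.18130589  0.127     ] 0.06918325950442974 -2.9876586596630155
```

View pics/rel.png

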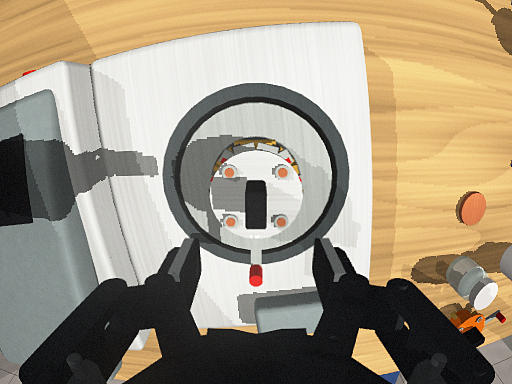

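The stage is seated, centred to within 0.2 mm, with its pin at (256,276) px and yaw -3.0°. Now I close the fingers and push the pin along the arc, limiting force.

```bash
cat > push.py <<'E'
from h import *
C=np.array([.5308,-.1777]);r=.072;Z=.290
def pose(a,off):   # a: pin yaw deg; off: tangential CCW offset of tool from pin
    t=np.radians(a);rad=np.array([np.cos(t),np.sin(t)]);tan=np.array([-rad[1],rad[0]])
    return [*(C+r*rad+off*tan),Z],Q(a+180)
def F(): return np.array(ctrl.get_state()['contact_force'])
def tang(f,a): return f@[-np.sin(np.radians(a)),np.cos(np.radians(a)),0]
E
python3 - <<'E'
from push import *
ctrl.gripper_to(0,effort=20)
p,q=pose(-3,.045)
ctrl.goto([p[0],p[1],.385],q);ctrl.move_straight(p,q,vel=.12);ctrl.dwell(.2)
b=F();print('base',b,ctrl.get_state()['t'])
pe,_=pose(-3,.014)
print(ctrl.move_straight(pe,q,vel=.03,force_limit=2))
s=ctrl.get_state();P=np.array(s['tcp_pos'])[:2];off=P[1]-(C+r*np.array([np.cos(np.radians(-3)),np.sin(np.radians(-3))]))[1]
print('off',off,F()-b)
off=min(max(off,.014),.025);a=-3
for i in range(22):
    a-=3.5;p,q=pose(a,off)
    hit=ctrl.move_straight(p,q,vel=.03,force_limit=6)
    f=F()-b;ft=tang(f,a);print(i,a,hit,round(ft,2),f.round(1),round(ctrl.get_state()['t'],1))
    if hit or ft>7: break
s=ctrl.get_state();print(s['t'],s['tcp_pos'])
E
```

```text
base [-0.10834566 -0.03871969 -0.65061978] 20.15
False
off 0.014007292169239266 [0.28364818 0.26104274 0.69058879]
0 -6.5 False 0.2 [-0.6  0.3  0.8] 21.6
1 -10.0 False -0.55 [-0.3 -0.5  1.2] 21.9
2 -13.5 False 0.22 [0.2 0.2 0.4] 22.2
3 -17.0 False 0.56 [1.  0.3 0.6] 22.5
4 -20.5 False 0.78 [0.2 0.7 0.3] 22.8
5 -24.0 False -0.24 [-0.7  0.   0.8] 23.1
6 -27.5 False -0.04 [ 0.3 -0.2  0.4] 23.4
7 -31.0 False 0.08 [-0.3  0.3 -0.1] 23.7
8 -34.5 False 0.26 [-0.1  0.4 -0. ] 24.0
9 -38.0 False -0.07 [-0.2  0.   0.5] 24.3
10 -41.5 False -0.33 [ 0.1 -0.6  0.2] 24.6
11 -45.0 False 0.07 [0.1 0.  0.5] 24.9
12 -48.5 False 0.86 [0.4 0.8 1.1] 25.2
13 -52.0 False 0.86 [ 1.3 -0.3  0.2] 25.5
14 -55.5 False -0.12 [ 0.  -0.2  1. ] 25.8
15 -59.0 False 0.42 [0.5 0.  1.3] 26.1
16 -62.5 False 0.87 [0.6 0.7 0.7] 26.4
17 -66.0 False 2.51 [2.3 1.  1.3] 26.7
18 -69.5 False 4.98 [5.3 0.2 0.1] 27.0
19 -73.0 False 9.09 [ 8.9  1.9 -0.3] 27.3
27.3333 [ 0.56857189 -0.24104869  0.29092047]
```

The force rose at about -66 to -73°, which looks like the stop. I back off so the stage can settle, rise and look.

```bash
python3 - <<'E'
from push import *
p,q=pose(-73,.040);ctrl.move_straight(p,q,vel=.05);ctrl.dwell(.2)
ctrl.move_straight([p[0],p[1],.385],q,vel=.15)
ctrl.goto([C[0],C[1],.385],Q(107));ctrl.dwell(.3)
c=cap('wrist','lock.png');print(ctrl.get_state()['t'])
for z in (.113,.106):
    f,n,e=stagefit(c,C,z=z);print(z,f,n,e)
    for b,k in blobs(red(c),60):
        q=onz(c,*b,z+.014,True);d=q[:2]-C
        if .04<np.hypot(*d)<.1: print('pin',b,k,np.hypot(*d),np.degrees(np.arctan2(d[1],d[0])))
E
```

```text
29.7583
0.113 [ 0.53084764 -0.17767329  0.04980411] 91 0.000108122927328827
0.106 [ 0.53077951 -0.17763879  0.04981706] 91 0.00010001037817461422
```

View pics/lock.png

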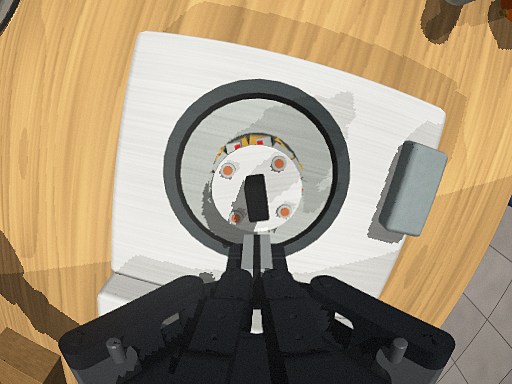

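The stage has turned, but the fingers hide the pin. I open them and determine height from the screw spacing, taking the ledge picture as reference.

```bash
python3 - <<'E'
from push import *
import cv2
ctrl.gripper_to(.085);ctrl.dwell(.2)
c=cap('wrist','lock2.png');s=ctrl.get_state();print(s['t'],s['contact_force'])
def scr(px):
    h=cv2.cvtColor(px,cv2.COLOR_RGB2HSV).astype(int);m=(h[...,0]<20)&(h[...,1]>90)&(h[...,2]>90)&~red({'pixels':px})
    return np.array([b for b,n in blobs(m,30) if 205<b[0]<310 and 155<b[1]<235])
A=scr(cv2.imread('pics/rel.png')[:,:,::-1].copy());B=scr(c['pixels']);print(A.round(1),B.round(1))
# sizes via pairwise distances on plane; camera height same tool pose (TCP .3843 vs now)
def D(c,P,z):
    g=[onz(c,*p,z,True)[:2] for p in P];return np.array(sorted(np.hypot(*(g[i]-g[j])) for i in range(len(g)) for j in range(i)))
dz=s['tcp_pos'][2]-.38427
print('ref',D(c,A,.113+dz))
for z in (.113,.1095,.106): print(z,D(c,B,z),np.mean([onz(c,*p,z,True) for p in B],0))
for b,k in blobs(red(c),40):
    q=onz(c,*b,.120,True);d=q[:2]-C
    if .03<np.hypot(*d)<.1: print('pin',b,k,np.hypot(*d),np.degrees(np.arctan2(d[1],d[0])))
E
```

```text
30.7917 [-0.79896086  0.52830237 -0.24621681]
[[228.9 172.3]
 [282.3 172.2]
 [230.2 221.6]
 [280.9 221.8]] [[278.8 164.4]
 [227.2 171.4]
 [284.4 212.7]
 [235.4 218.9]]
ref [0.04445983 0.04447975 0.04455583 0.04465029 0.06293303 0.0630348 ]
0.113 [0.04310707 0.04321161 0.04323696 0.04337967 0.06111159 0.06117218] [ 0.53052964 -0.17650405  0.113     ]
0.1095 [0.04373269 0.04383874 0.04386446 0.04400924 0.06199851 0.06205998] [ 0.53084914 -0.17754437  0.1095    ]
0.106 [0.0443583  0.04446587 0.04449196 0.04463881 0.06288542 0.06294777] [ 0.53116863 -0.1785847   0.106     ]
pin [266.87982833 267.94849785] 233 0.06979740028867827 -65.03927456437326
```

View pics/lock2.png

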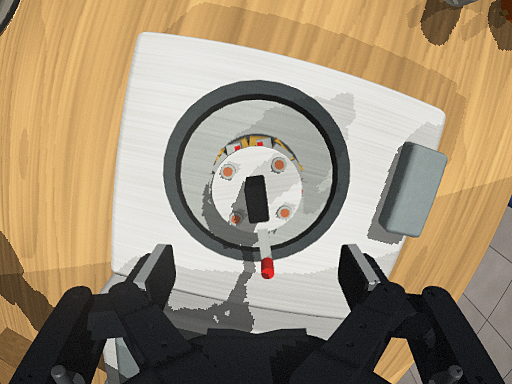

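The screw spacing matches the reference at plate z of 0.106, so the stage dropped exactly 7 mm. It is level and centred, and the arm at (267,268) px turned 62°. The robot is clear of everything.

```bash
python3 -c "
from h import *
print(ctrl.job_done(),ctrl.get_state()['t'])"
```

```text
the job is handed in; nothing more can be done
the job is handed in; nothing more can be done
```

The job is handed in, though no verdict came back: the stage hung in the crown, was released, turned 62° clockwise with at most about 9 N on the arm, dropped 7 mm into the notches and measured level, with the robot clear of everything.

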